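Level the tilting cheese cradle by its sprung lever

ROBOT

A 6-joint arm with a two-finger parallel gripper is mounted at the origin on the work surface. World frame = base frame: x ahead of the robot, y to its left, z up, the work surface at z = 0. Lengths are in m, angles in rad, forces in N, time in s.
With the tool pointing down it reaches from about 0.35 to 0.85 m from the base axis. Payload 8.1 kg.
Tool frame: the origin (TCP) lies midway between the tips of the shut fingers; the grasp point (between the pads) lies 19 mm behind it; z points along the fingers, y is the direction in which the jaws open and shut (so a half turn about z gives the same grasp; the last joint's range is limited). The gripper opens to 93 mm and grips with 3 to 60 N. Pads are 15 mm wide; open, the fingers measure 128 mm over their backs; the gripper's body (75 mm by 188 mm) begins 65 mm behind the grasp point.
Start: joints at [1.26, 0.13, 1.488, -0, 1.523, -0.085], TCP at [0.134, 0.585, 0.219] pointing down, gripper open.
Joint ranges: [-2.96, 2.96], [-0.89, 2.26], [0.02, 2.5], [-1.34, 4.48], [0, 2.73], [-2.66, 2.66]. Speed limits (rad/s): [2.39, 2.39, 2.79, 3.14, 3.14, 3.14].

INTERFACE

Orientations are given as a rotation vector (axis times angle).
In Python, from plant import robot gives the robot as it stands. The module is installed in compiled form; this text tells all that it offers.
- The arm moves only by the shell command python3 -m pendant 'ROWS' [FORCE]. ROWS is JSON, a list of rows, each an object with "translation": the shift along the tool's x, y, z in mm, a list of three; "twist": the turn, a rotation vector about the tool's x, y, z in rad, a list of three; "grip": the opening, from -1 (shut) to 1 (fully open). A call has exactly 10 rows; each row shifts and turns the pose as measured when the row begins, along the tool's axes as they then stand; what a row does not reach is not made up. A row lasts 1/10 s, in which the tool goes at most 50 mm and 8.59 degrees, less where a joint would pass 70% of its speed; a pose out of reach is approached as far as the arm can. A call is refused whole if a number of a shift passes 50 or a number of a turn 0.15, either way. A call with a gripper value outside its range is refused whole. The fingers move at their own pace and stop on an object; FORCE is the grip in N (left out, the last holds). Time passes only in rows, so rows that do not move let the fingers close, or fill a call up. It gives the time, the measured TCP pose, the force and the opening at its end, in the units of the state.
- robot.read_state(): the state, without advancing time (a new reading comes with each control period).
- robot.read_camera(name): name is "scene" or "side" or "wrist"; returns (picture, depth): 400x640x3 uint8, red, green, blue; 400x640 float32, m along the optical axis (not along the pixel's ray), 0 where there is no reading.
- robot.camera_info(name): a dict with "vertical_fov" (degrees; the focal length in pixels is half the picture's height over the tangent of half this angle, whatever the lens; pixels are square), "cx", "cy" (the principal point, pixels), "cam_to_world" (4x4, takes a point from camera to world coordinates). Camera axes: x right, y up, looking along -z (the intrinsics and any distortion apply to the point x, -y, -z); pixel columns grow to the right and rows downward; lengths in m; the calibration is good to about 2 mm. The wrist camera is an equidistant fisheye: a pixel r from the principal point sees the ray r / f radians off the axis. A picture is of the moment at which its call begins: read the wrist's pose just before it. camera_info takes no time and is no camera call; for the wrist camera it gives the pose at the moment of the call.
- robot.close_job(): hands the job in, once; it reports no verdict.
The state is a dict: "t": time; "q": joint angles; "dq": joint speeds; "joint_torque": joint torques, N m; "tool_pos": TCP position; "orientation": TCP orientation; "force": force on the tool from outside, world axes, zero at the start; "wrist_torque": the same for the moment, N m; "opening": finger opening in m.
Only numpy, scipy, OpenCV 4.12 (cv2) and the standard library are available. Lean on these libraries where they do the work, as an engineer would, in place of code of your own. Each camera call takes 0.05 s, during which the arm holds its last target. There are 200 camera calls.

TASK

The big cheese wheel lies tipped over to the right (seen from the lever end) in its top-heavy tilting cradle. Using only the sprung lever, never touching the wheel or its board, bring it up to level and balance it there, pointer within the central notch, for six seconds while the rind is looked over. Then lower it gently onto the left stop without letting it slam at either end, and let go of the lever; leave the jar, the small cheese and the wedge alone.

Things in the scene. Friction and masses are not known exactly. Their poses are not given: they have to be found in the camera images.
- stand: Fixed stand: wooden base 400 x 300 x 14 mm, two steel posts at x = +-180 mm, 140 mm high, carrying the cradle's shaft. Origin on the counter under the wheel's middle; x along the shaft, away from the lever; y left seen from the lever; z up. Hinge axis 120 mm above the counter. White dial plate on each post: the two inner black lines, 18 mm apart, are the central notch.
- tray (a point): The cradle: wooden board, diameter 310 mm, with a fixed yellow cheese wheel 280 x 90 mm; turns with the shaft. Point on the hinge axis at the wheel's middle, axes as the stand's when level. Mass 7.5 kg nominal (+-15 %), centre of mass 6.7 mm above the axis: top-heavy, falls to either side. Inertia about the axis 0.044 kg m2. Highest edge 0.25 m above the counter. Robot must not touch it.
- cradle (a joint): Tilt of the cradle (board and wheel), rad: 0 level, positive leaning left (stand's +y side down); stops at -0.35 (right, the start) and +0.35 (left). A black pointer hanging from the shaft at each end shows it: in the central notch from -0.12 to +0.12 rad. Bearing friction 0.002 N m, damping 0.02 N m s/rad.
- lever (a joint): Lever's angle relative to the cradle, rad, positive left; its angle to the vertical is cradle + lever. Range +-1.4. A torsion spring on the shaft, 0.30 N m/rad (damping 0.01 N m s/rad), zero at 0, alone links lever and cradle. Lever 0.08 kg; let go at a stop it droops 0.15 rad further outward. With the lever held still the cradle still falls away from balance, time constant about 0.5 s.
- grip (a point): Middle of the lever's round black crank grip, diameter 24 mm, 80 mm long, parallel to the hinge axis, pointing away from the wheel; free 36 mm either way along x. Pinch from above across its diameter. 140 mm from the hinge axis, it swings left and right in an arc about point pivot; the stem is at the grip's wheel end.
- pivot (a point): Fixed point on the hinge axis straight below the grip when the lever is upright, at x -260, y 0, z 120 mm of the stand.
- jar: Bystander: loose glass jar of 68 mm diameter, 85 mm high, origin under its centre.
- small_cheese: Bystander: loose small cheese, 100 mm diameter, 55 mm high, origin under its centre.
- wedge: Bystander: loose block of cut cheese 100 x 54 x 50 mm, origin under its centre.

How it is judged:
By the outcome, as a careful person would: the job done as asked, in the order asked, and still so for the second after the job is handed in, with the robot touching nothing.
It also fails if it takes over 53 s, if anything falls off the work surface, if the arm or the gripper's body presses on something with over 40 N, if the wrist force passes 120 N, or if a joint passes its speed limit or range.

## Working session

There is one attempt and no reset: what is moved stays moved. The work goes in short steps, Python scripts to look and compute and a shell command to move; the robot and the scene stay as the last step left them, time stands still between calls to the robot, and variables do not carry over. Pictures are saved under pics/ and viewed, about 8 in all and at most 12, crops included, and the job is handed in when it is done.

```bash
mkdir -p pics; python3 - <<'E'
from plant import robot
import cv2,numpy as np
for n in ["scene","side"]:
    p,d=robot.read_camera(n); i=robot.camera_info(n)
    cv2.imwrite(f"pics/{n}0.png",p[:,:,::-1]); np.savez(f"{n}0.npz",p=p,d=d,c=i["cam_to_world"])
    print(n,i["vertical_fov"],i["cx"],i["cy"],np.round(i["cam_to_world"],3).tolist(), [k for k in i])
s=robot.read_state(); print({k:np.round(v,3) for k,v in s.items()})
E
```

```text
scene 56.81362759202144 322.5265641676217 202.20110525042156 [[-0.106, -0.752, 0.65, 1.427], [0.994, -0.077, 0.073, 0.059], [-0.004, 0.654, 0.756, 1.143], [0.0, 0.0, 0.0, 1.0]] ['vertical_fov', 'cx', 'cy', 'cam_to_world']
side 57.92446807761924 317.2656667428452 191.3880272335566 [[0.981, 0.141, -0.131, 0.485], [-0.191, 0.648, -0.737, -0.802], [-0.019, 0.748, 0.663, 0.882], [0.0, 0.0, 0.0, 1.0]] ['vertical_fov', 'cx', 'cy', 'cam_to_world']
{'t': np.float64(0.1), 'q': array([ 1.26 ,  0.131,  1.489,  0.   ,  1.523, -0.085]), 'dq': array([-0.   , -0.002, -0.004, -0.002, -0.001,  0.001]), 'joint_torque': array([ 2.0000e-03, -5.6134e+01, -4.9310e+01,  7.7000e-02,  2.9000e-02,
       -0.0000e+00]), 'tool_pos': array([0.134, 0.584, 0.218]), 'orientation': array([-3.540e-01, -3.121e+00,  3.000e-03]), 'force': array([0.014, 0.317, 0.229]), 'wrist_torque': array([-0.002, -0.044,  0.037]), 'opening': np.float64(0.093)}
```

```bash
ls; python3 -c "
import cv2;a=cv2.imread('pics/scene0.png');print(a.shape)"
```

```text
pics
scene0.npz
side0.npz
(400, 640, 3)
```

View pics/scene0.png

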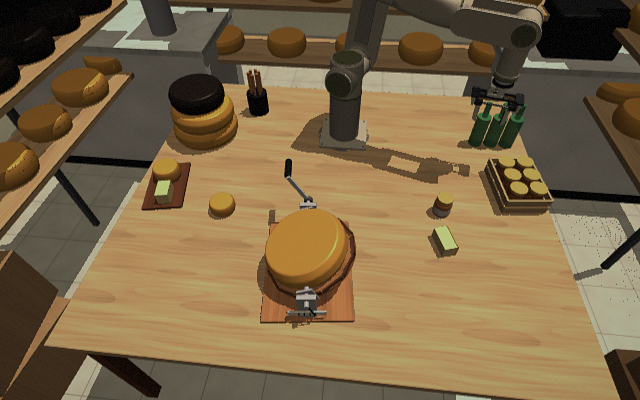

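View pics/side0.png

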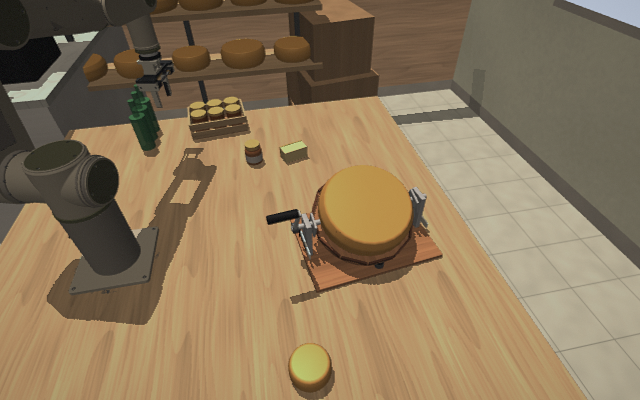

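```bash
cat > h.py <<'E'
import numpy as np,cv2
F={"scene":(56.81362759202144,322.5265641676217,202.20110525042156),"side":(57.92446807761924,317.2656667428452,191.3880272335566)}
def cloud(n,d,T):
    fv,cx,cy=F[n]; f=200/np.tan(np.radians(fv/2))
    v,u=np.mgrid[:400,:640]
    P=np.stack([(u-cx)/f*d,-(v-cy)/f*d,-d],-1)
    return P@T[:3,:3].T+T[:3,3]
E
python3 - <<'E'
from h import *
allp=[]
for n in F:
    z=np.load(n+"0.npz"); P=cloud(n,z["d"],z["c"]); p=z["p"].astype(int); hsv=cv2.cvtColor(z["p"],cv2.COLOR_RGB2HSV).astype(int)
    ok=(z["d"]>0)&(P[...,0]>.3)&(P[...,0]<1.2)&(abs(P[...,1])<.33)
    table=ok&(abs(P[...,2])<.01); print(n,"table z",np.median(P[table][:,2]))
    # base: height and reddish
    b=ok&(P[...,2]>.007)&(P[...,2]<.022)
    q=P[b]; print("base",len(q),cv2.minAreaRect(q[:,:2].astype(np.float32)), np.median(q[:,2]))
    g=ok&(p.max(-1)<60)&(P[...,2]>.12)
    k,l,st,ce=cv2.connectedComponentsWithStats(g.astype(np.uint8))
    for i in range(1,k):
        if st[i,4]>15:
            q=P[l==i]; m=q.mean(0); w,V=np.linalg.eigh(np.cov(q.T)); s=(q-m)@V[:,2]
            print("dark",ce[i],st[i,4],m.round(3),V[:,2].round(3),s.min().round(3),s.max().round(3))
    gr=ok&(hsv[...,1]<45)&(P[...,2]>.08)&(p.max(-1)>90)
    k,l,st,ce=cv2.connectedComponentsWithStats(gr.astype(np.uint8))
    for i in range(1,k):
        if st[i,4]>15:
            q=P[l==i]; print("grey",ce[i].round(),st[i,4],q.mean(0).round(3),q.min(0).round(3),q.max(0).round(3))
    im=z["p"][:,:,::-1]
    cr=im[150:330,200:380] if n=="scene" else im[150:300,250:450]
    cv2.imwrite(f"pics/{n}crop.png",cv2.resize(cr,None,fx=3,fy=3,interpolation=cv2.INTER_CUBIC))
E
```

```text
scene table z -0.0005703259285875228
base 2589 ((0.678682267665863, 0.010568380355834961), (0.6087713837623596, 0.7665748000144958), 88.16215515136719) 0.013245265012771235
dark [287.80909091 167.33636364] 110 [ 0.514 -0.164  0.251] [-0.994 -0.11  -0.001] -0.039 0.041
dark [307.42105263 199.84210526] 19 [ 0.55  -0.095  0.129] [ 0.095 -0.993  0.073] -0.017 0.013
dark [343.60810811 271.94594595] 74 [0.838 0.057 0.135] [-0.848  0.492  0.196] -0.064 0.071
dark [306.51851852 292.33333333] 27 [ 0.918 -0.048  0.133] [-0.109  0.986  0.126] -0.029 0.019
dark [300.20833333 300.875     ] 24 [ 0.945 -0.063  0.128] [-0.076  0.957  0.28 ] -0.012 0.016
dark [311.6  300.75] 20 [ 0.941 -0.03   0.129] [-0.086  0.966 -0.245] -0.014 0.01
grey [296. 184.] 33 [ 0.55  -0.133  0.206] [ 0.544 -0.165  0.139] [ 0.556 -0.096  0.247]
grey [308. 204.] 73 [ 0.575 -0.09   0.136] [ 0.548 -0.118  0.116] [ 0.599 -0.063  0.148]
grey [305. 290.] 46 [ 0.911 -0.054  0.135] [ 0.893 -0.08   0.121] [ 0.921 -0.027  0.148]
grey [306. 297.] 118 [ 0.933 -0.047  0.136] [ 0.909 -0.077  0.092] [ 0.946 -0.015  0.146]
grey [306. 304.] 29 [ 0.951 -0.045  0.126] [ 0.942 -0.052  0.12 ] [ 0.96  -0.038  0.13 ]
side table z 0.000946140821226904
base 3263 ((0.7181751728057861, 0.057464003562927246), (0.7166014313697815, 0.5680065751075745), 6.5503249168396) 0.014759624978678554
dark [282.64874552 216.29032258] 279 [ 0.509 -0.173  0.251] [-0.992 -0.118  0.031] -0.044 0.04
dark [295.66666667 229.9047619 ] 21 [ 0.543 -0.11   0.127] [-0.928  0.117  0.354] -0.01 0.009
grey [418. 194.] 114 [ 0.928 -0.055  0.139] [ 0.91  -0.081  0.12 ] [ 0.956 -0.021  0.149]
grey [308. 221.] 195 [ 0.581 -0.099  0.143] [ 0.548 -0.17   0.121] [ 0.617 -0.065  0.254]
```

View pics/scenecrop.png

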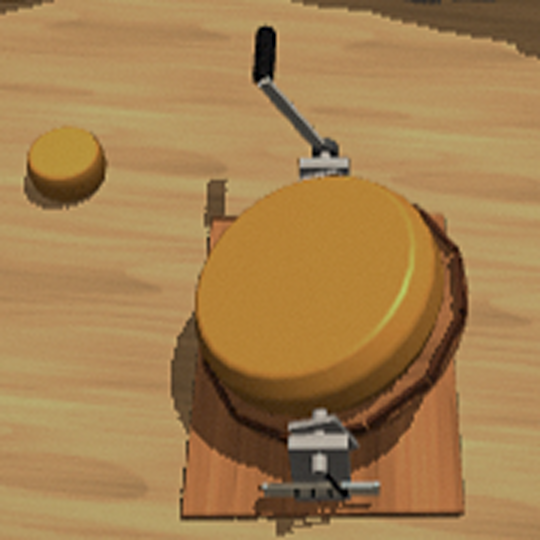

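```bash
cat >> h.py <<'E'
def tilt(n,p,d,T,ax):
    "cradle tilt (rad) from plane fit of wheel top; ax = stand x unit (world xy); returns tilt, normal's along-axis component, n points"
    P=cloud(n,d,T); hsv=cv2.cvtColor(p,cv2.COLOR_RGB2HSV)
    C=ORG
    m=(d>0)&(np.hypot(P[...,0]-C[0],P[...,1]-C[1])<.15)&(P[...,2]>.13)&(P[...,2]<.3)&(hsv[...,1]>100)
    q=P[m]
    c=np.array([C[0],C[1],.12])
    nrm=np.array([0,0,1.]); best=None
    # robust: RANSAC for the dominant plane at offset ~ from centre, then refine
    rng=np.random.default_rng(0)
    bi=0
    for _ in range(150):
        a=q[rng.choice(len(q),3,False)]; w=np.cross(a[1]-a[0],a[2]-a[0]); L=np.linalg.norm(w)
        if L<1e-4: continue
        w/=L; k=(abs((q-a[0])@w)<.002).sum()
        if k>bi and abs(w[2])>.8: bi=k;best=(w,a[0])
    w,a=best
    for _ in range(4):
        r=q[abs((q-a)@w)<.003]; a=r.mean(0); w=np.linalg.svd(r-a,full_matrices=False)[2][2]
    w*=np.sign(w[2]); ly=np.array([-ax[1],ax[0],0])
    return np.arctan2(w@ly,w[2]),w[:2]@ax,len(r),(a-c)@w
ORG=np.array([.765,-.075]); AX=np.array([.9934,.115])
E
python3 - <<'E'
from h import *
from h import ORG,AX
for n in F:
    z=np.load(n+"0.npz"); P=cloud(n,z["d"],z["c"]); p=z["p"]; hsv=cv2.cvtColor(p,cv2.COLOR_RGB2HSV).astype(int)
    m=((P[...,2]>.006)&(P[...,2]<.023)&(np.hypot(P[...,0]-.765,P[...,1]+.07)<.27)).astype(np.uint8)
    m=cv2.morphologyEx(m,cv2.MORPH_OPEN,np.ones((3,3)))
    k,l,st,ce=cv2.connectedComponentsWithStats(m)
    mm=np.isin(l,[i for i in range(1,k) if st[i,4]>100])
    q=P[mm][:,:2].astype(np.float32); (c,s,a)=cv2.minAreaRect(q); print(n,[st[i,4] for i in range(1,k)],c,s,a)
    print(cv2.boxPoints((c,s,a)).round(3).tolist())
    print("tilt",tilt(n,p,z["d"],z["c"],AX))
E
```

```text
scene [np.int32(15), np.int32(47), np.int32(2471)] (0.8677239418029785, -0.05616854131221771) (0.18075376749038696, 0.3009229004383087) 6.263657569885254
[[0.7609999775886536, 0.08399999886751175], [0.7940000295639038, -0.2160000056028366], [0.9739999771118164, -0.19599999487400055], [0.9409999847412109, 0.10300000011920929]]
tilt (np.float64(-0.3517050219569575), np.float64(0.00021503967593080925), 3456, np.float64(0.055350413122740694))
side [np.int32(9), np.int32(9), np.int32(3203)] (0.7598137259483337, -0.11364832520484924) (0.40040382742881775, 0.2192910760641098) 6.3331193923950195
[[0.5490000247955322, -0.027000000700354576], [0.5730000138282776, -0.24500000476837158], [0.9710000157356262, -0.20100000500679016], [0.9470000267028809, 0.017000000923871994]]
tilt (np.float64(-0.35049779244845813), np.float64(0.0003955349514431652), 5023, np.float64(0.05730020394799846))
```

```bash
python3 -m pendant '[{"translation":[0,0,-37],"twist":[0,0,-0.114],"grip":1},{"translation":[0,0,-37],"twist":[0,0,-0.114],"grip":1},{"translation":[0,0,-37],"twist":[0,0,-0.114],"grip":1},{"translation":[-17,-46,0],"twist":[0,0,0],"grip":1},{"translation":[-17,-46,0],"twist":[0,0,0],"grip":1},{"translation":[-17,-46,0],"twist":[0,0,0],"grip":1},{"translation":[-17,-46,0],"twist":[0,0,0],"grip":1},{"translation":[-17,-46,0],"twist":[0,0,0],"grip":1},{"translation":[-17,-46,0],"twist":[0,0,0],"grip":1},{"translation":[-17,-46,0],"twist":[0,0,0],"grip":1}]'
cat > st.py <<'E'
import numpy as np
from plant import robot
from scipy.spatial.transform import Rotation as R
PIV=np.array([.4987,-.1008,.12]); YAW=.114
def st():
    s=robot.read_state(); r=R.from_rotvec(s["orientation"]).as_matrix()
    yaw=np.arctan2(-r[0,1],r[1,1]); ax=np.array([np.cos(YAW),np.sin(YAW),0]); ly=np.array([-ax[1],ax[0],0])
    d=s["tool_pos"]-r[:,2]*.019-PIV
    print("t%.2f"%s["t"],"tcp",s["tool_pos"].round(4),"yaw %.3f"%yaw,"zt",r[:,2].round(3),"| stand grasp rel pivot x,y,z",(d@ax).round(4),(d@ly).round(4),d[2].round(4),"phi %.3f"%np.arctan2(d@ly,d[2]),"rad %.4f"%np.hypot(d@ly,d[2]),"F",s["force"].round(2),"open %.4f"%s["opening"],"dq",np.abs(s["dq"]).max().round(3))
    return s
if __name__=="__main__": st()
E
python3 st.py
```

```text
t: 1.1
tool_pos: [0.2944, 0.2755, 0.3278]
orientation: [0.221, -3.129, 0.019]
force: [1.2, 0.0, 1.0]
opening: 0.0926
t1.10 tcp [0.2944 0.2755 0.3278] yaw 0.141 zt [-0.004 -0.013 -1.   ] | stand grasp rel pivot x,y,z -0.1601 0.3973 0.2268 phi 1.052 rad 0.4575 F [1.19 0.03 0.97] open 0.0926 dq 1.191
```

```bash
python3 -m pendant '[{"translation":[-16,-46,0],"twist":[0,0,0.003],"grip":1},{"translation":[-16,-46,0],"twist":[0,0,0.003],"grip":1},{"translation":[-16,-46,0],"twist":[0,0,0.003],"grip":1},{"translation":[-16,-46,0],"twist":[0,0,0.003],"grip":1},{"translation":[-16,-46,0],"twist":[0,0,0.003],"grip":1},{"translation":[-16,-46,0],"twist":[0,0,0.003],"grip":1},{"translation":[-16,-46,0],"twist":[0,0,0.003],"grip":1},{"translation":[-16,-46,0],"twist":[0,0,0.003],"grip":1},{"translation":[-16,-46,0],"twist":[0,0,0.003],"grip":1},{"translation":[-14,-42,0],"twist":[0,0,0.003],"grip":1}]'; python3 st.py
```

```text
t: 2.1
tool_pos: [0.5096, -0.1723, 0.3298]
orientation: [0.171, -3.133, 0.017]
force: [-0.5, 1.2, 1.0]
opening: 0.093
t2.10 tcp [ 0.5096 -0.1723  0.3298] yaw 0.109 zt [-0.004 -0.011 -1.   ] | stand grasp rel pivot x,y,z 0.0028 -0.0721 0.2288 phi -0.305 rad 0.2398 F [-0.5   1.24  0.96] open 0.0930 dq 0.821
```

```bash
python3 - <<'E'
from st import *
import cv2
robot.read_camera("side")
st()
p,d=robot.read_camera("side"); s=st()
cv2.imwrite("pics/side1.png",cv2.resize(p[100:300,200:400,::-1],None,fx=3,fy=3))
E
```

```text
t2.15 tcp [ 0.5106 -0.1777  0.3276] yaw 0.106 zt [-0.006 -0.013 -1.   ] | stand grasp rel pivot x,y,z 0.0032 -0.0775 0.2266 phi -0.329 rad 0.2395 F [-5.28 -1.02 -2.63] open 0.0931 dq 0.106
t2.20 tcp [ 0.5096 -0.1745  0.3276] yaw 0.105 zt [-0.007 -0.011 -1.   ] | stand grasp rel pivot x,y,z 0.0026 -0.0743 0.2266 phi -0.317 rad 0.2385 F [-0.19  0.99  0.19] open 0.0929 dq 0.072
```

View pics/side1.png

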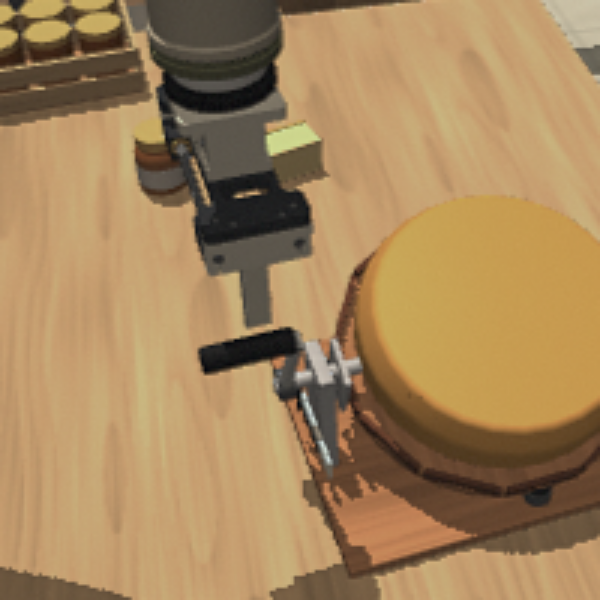

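```bash
python3 -m pendant '[{"translation":[5,8,10],"twist":[0,0,0],"grip":1},{"translation":[0,0,20],"twist":[0,0,0.005],"grip":1},{"translation":[0,0,25],"twist":[0,0,0],"grip":1},{"translation":[0,0,22],"twist":[0,0,0],"grip":1},{"translation":[0,0,15],"twist":[0,0,0],"grip":1},{"translation":[0,0,9],"twist":[0,0,0],"grip":1},{"translation":[0,0,0],"twist":[0,0,0],"grip":-1},{"translation":[0,0,0],"twist":[0,0,0],"grip":-1},{"translation":[0,0,0],"twist":[0,0,0],"grip":-1},{"translation":[0,0,0],"twist":[0,0,0],"grip":-1}]' 10; python3 - <<'E'
from st import *
import cv2
from h import *
p,d=robot.read_camera("side"); s=st()
print(tilt("side",p,d,robot.camera_info("side")["cam_to_world"],AX))
p2,d=robot.read_camera("scene"); s=st()
print(tilt("scene",p2,d,robot.camera_info("scene")["cam_to_world"],AX))
cv2.imwrite("pics/side2.png",np.hstack([cv2.resize(p[100:300,220:340,::-1],None,fx=3,fy=3),cv2.resize(p2[100:300,230:370,::-1],None,fx=3,fy=3)]))
E
```

```text
t: 3.2
tool_pos: [0.5026, -0.1671, 0.2239]
orientation: [0.154, -3.13, 0.015]
force: [0.2, -0.3, -0.4]
opening: 0.0653
t3.25 tcp [ 0.5027 -0.1671  0.224 ] yaw 0.098 zt [-0.007 -0.01  -1.   ] | stand grasp rel pivot x,y,z -0.0034 -0.0662 0.123 phi -0.494 rad 0.1397 F [-0.38  0.04 -0.53] open 0.0617 dq 0.005
(np.float64(-0.35039275431645245), np.float64(0.0004899348906786508), 4999, np.float64(0.05727555497739322))
t3.30 tcp [ 0.5026 -0.1671  0.2238] yaw 0.098 zt [-0.007 -0.01  -1.   ] | stand grasp rel pivot x,y,z -0.0035 -0.0662 0.1228 phi -0.494 rad 0.1395 F [-0.36 -0.01  0.34] open 0.0573 dq 0.007
(np.float64(-0.3519626942332967), np.float64(0.0012140838689239288), 3412, np.float64(0.0552973428461975))
```

View pics/side2.png

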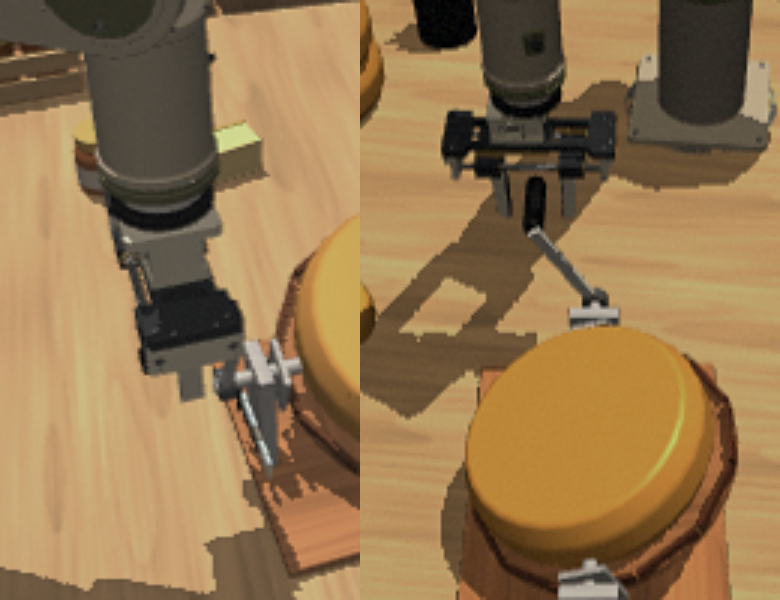

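```bash
python3 -m pendant '[{"translation":[0,0,0],"twist":[0,0,0],"grip":-1},{"translation":[0,0,0],"twist":[0,0,0],"grip":-1},{"translation":[0,0,0],"twist":[0,0,0],"grip":-1},{"translation":[0,0,0],"twist":[0,0,0],"grip":-1},{"translation":[0,0,0],"twist":[0,0,0],"grip":-1},{"translation":[0,7.4,-3.8],"twist":[0,0,0],"grip":-1},{"translation":[0,7.6,-3.2],"twist":[0,0,0],"grip":-1},{"translation":[0,7.8,-2.8],"twist":[0,0,0],"grip":-1},{"translation":[0,7.8,-2.3],"twist":[0,0,0],"grip":-1},{"translation":[0,8,-1.9],"twist":[0,0,0],"grip":-1}]' 10; python3 st.py
cat > plan.py <<'E'
import numpy as np
from scipy.optimize import least_squares
I,K,C,CL=.044,.30,.02,.01
def sim(th,om,ph,mgh,bias=0.,dt=.1,sub=20,stop=True):
    "ph: phi at row boundaries (len n+1); returns th,om at boundaries"
    out=[(th,om)]; h=dt/sub
    for a,b in zip(ph[:-1],ph[1:]):
        r=(b-a)/dt
        for i in range(sub):
            p=a+(b-a)*(i+.5)/sub+bias
            tq=mgh*np.sin(th)+K*(p-th)-C*om-CL*(om-r)-.002*np.tanh(om/.005)
            om+=tq/I*h; th+=om*h
            if stop and abs(th)>.35: th=.35*np.sign(th); om=0. if om*th>0 else om
        out.append((th,om))
    return np.array(out)
def plan(th,om,ph0,mgh,bias=0.,ref=None,n=10,dmax=.25,phend=None,wphi=.02,wref=.1,tend=(0,0)):
    "find dphi per row; ref: desired theta at boundaries 1..n (soft); tend: theta, omega at the end"
    def f(d):
        ph=ph0+np.r_[0,np.cumsum(d)]; o=sim(th,om,ph,mgh,bias,stop=False,sub=5)
        r=[20*(o[-1]-tend), wphi*np.diff(np.r_[0,d])/.1]
        pe=-bias-(mgh/K-1)*tend[0] if phend is None else phend
        r.append([1.*(ph[-1]-pe)])
        if ref is not None: r.append(wref*(o[1:,0]-ref)*10)
        return np.concatenate([np.ravel(x) for x in r])
    d=least_squares(f,np.zeros(n),bounds=(-dmax,dmax)).x
    return d
def rows(d,ph0,rad=.14):
    ph=ph0+np.r_[0,np.cumsum(d)]; y=rad*np.sin(ph)*1e3; z=rad*np.cos(ph)*1e3
    return [(round(a,1),round(-b,1)) for a,b in zip(np.diff(y),np.diff(z))],ph
E
python3 - <<'E'
from plan import *
# liftoff study: step phi to level, hold 1 s, then capture to 0 in 1 s calls
for mgh in (.42,.493,.567):
    print(mgh,"liftoff phi",.35*0+(mgh*np.sin(.35)/.3-.35))
    for lv in (.1,.15,.2,.25,.3,.35):
        ph=np.r_[lv-.1,lv-.05,[lv]*9]; print(lv,sim(-.35,0,ph,mgh)[-1].round(3),end=' ')
    print()
E
```

```text
t: 4.3
tool_pos: [0.4992, -0.1274, 0.2403]
orientation: [0.151, -3.132, 0.02]
force: [-0.6, -2.4, 0.8]
opening: 0.0238
t4.30 tcp [ 0.4992 -0.1274  0.2403] yaw 0.096 zt [-0.005 -0.013 -1.   ] | stand grasp rel pivot x,y,z -0.0024 -0.0262 0.1393 phi -0.186 rad 0.1417 F [-0.63 -2.35  0.78] open 0.0238 dq 0.156
0.42 liftoff phi 0.1300569304376319
0.1 [-0.35  0.  ] 0.15 [-0.316  0.079] 0.2 [-0.18   0.392] 0.25 [-0.017  0.75 ] 0.3 [0.151 1.118] 0.35 [0.32  1.487] 
0.493 liftoff phi 0.21349539691845842
0.1 [-0.35  0.  ] 0.15 [-0.35  0.  ] 0.2 [-0.35  0.  ] 0.25 [-0.267  0.211] 0.3 [-0.103  0.616] 0.35 [0.084 1.071] 
0.567 liftoff phi 0.29807685609080303
0.1 [-0.35  0.  ] 0.15 [-0.35  0.  ] 0.2 [-0.35  0.  ] 0.25 [-0.35  0.  ] 0.3 [-0.349  0.002] 0.35 [-0.208  0.389]
```

```bash
python3 -m pendant '[{"translation":[0,7.5,-0.5],"twist":[0,0,0],"grip":-1},{"translation":[0,7.5,0],"twist":[0,0,0],"grip":-1},{"translation":[0,7.5,0],"twist":[0,0,0],"grip":-1},{"translation":[0,7.5,0],"twist":[0,0,0],"grip":-1},{"translation":[0,7.5,0.5],"twist":[0,0,0],"grip":-1},{"translation":[0,0,0],"twist":[0,0,0],"grip":-1},{"translation":[0,0,0],"twist":[0,0,0],"grip":-1},{"translation":[0,0,0],"twist":[0,0,0],"grip":-1},{"translation":[0,0,0],"twist":[0,0,0],"grip":-1},{"translation":[0,0,0],"twist":[0,0,0],"grip":-1}]' 10
cat > look.py <<'E'
import sys
from st import *
from h import *
OFF={"scene":-.0018,"side":-.0005}
INFO={n:robot.camera_info(n)["cam_to_world"] for n in F}
def look(k=3):
    st(); T=[];Y=[]
    for i in range(k):
        n=["side","scene"][i%2]; t=robot.read_state()["t"]; p,d=robot.read_camera(n); a=tilt(n,p,d,INFO[n],AX)
        T.append(t);Y.append(a[0]-OFF[n]); print("  %s t%.2f th %.4f n%d"%(n,t,Y[-1],a[2]))
    st(); return np.array(T),np.array(Y)
if __name__=="__main__": look(int(sys.argv[1]) if len(sys.argv)>1 else 3)
E
python3 look.py 2
```

```text
t: 5.3
tool_pos: [0.4951, -0.0854, 0.2403]
orientation: [0.154, -3.132, 0.02]
force: [-0.6, -0.9, 2.7]
opening: 0.024
t5.30 tcp [ 0.4951 -0.0854  0.2403] yaw 0.098 zt [-0.005 -0.013 -1.   ] | stand grasp rel pivot x,y,z -0.0017 0.016 0.1392 phi 0.114 rad 0.1402 F [-0.6  -0.92  2.7 ] open 0.0240 dq 0.004
  side t5.30 th -0.3504 n5009
  scene t5.35 th -0.3492 n3464
t5.40 tcp [ 0.4951 -0.0853  0.2403] yaw 0.098 zt [-0.005 -0.013 -1.   ] | stand grasp rel pivot x,y,z -0.0017 0.016 0.1393 phi 0.114 rad 0.1402 F [-0.72 -1.13  2.64] open 0.0233 dq 0.003
```

```bash
python3 -m pendant '[{"translation":[0,7,0],"twist":[0,0,0],"grip":-1},{"translation":[0,0,0],"twist":[0,0,0],"grip":-1},{"translation":[0,0,0],"twist":[0,0,0],"grip":-1},{"translation":[0,0,0],"twist":[0,0,0],"grip":-1},{"translation":[0,0,0],"twist":[0,0,0],"grip":-1},{"translation":[0,0,0],"twist":[0,0,0],"grip":-1},{"translation":[0,0,0],"twist":[0,0,0],"grip":-1},{"translation":[0,0,0],"twist":[0,0,0],"grip":-1},{"translation":[0,0,0],"twist":[0,0,0],"grip":-1},{"translation":[0,0,0],"twist":[0,0,0],"grip":-1}]' 10
python3 look.py 2
```

```text
t: 6.4
tool_pos: [0.4942, -0.078, 0.2398]
orientation: [0.153, -3.132, 0.02]
force: [-0.8, -0.8, 1.3]
opening: 0.0236
t6.40 tcp [ 0.4942 -0.078   0.2398] yaw 0.098 zt [-0.005 -0.013 -1.   ] | stand grasp rel pivot x,y,z -0.0017 0.0234 0.1388 phi 0.167 rad 0.1408 F [-0.81 -0.85  1.34] open 0.0236 dq 0.002
  side t6.40 th -0.3506 n5060
  scene t6.45 th -0.3498 n3449
t6.50 tcp [ 0.4942 -0.078   0.2398] yaw 0.098 zt [-0.005 -0.013 -1.   ] | stand grasp rel pivot x,y,z -0.0017 0.0234 0.1388 phi 0.167 rad 0.1407 F [ 0.29 -1.04  1.8 ] open 0.0236 dq 0.003
```

```bash
python3 -m pendant '[{"translation":[0,6,0.5],"twist":[0,0,0],"grip":-1},{"translation":[0,0,0],"twist":[0,0,0],"grip":-1},{"translation":[0,0,0],"twist":[0,0,0],"grip":-1},{"translation":[0,0,0],"twist":[0,0,0],"grip":-1},{"translation":[0,0,0],"twist":[0,0,0],"grip":-1},{"translation":[0,0,0],"twist":[0,0,0],"grip":-1},{"translation":[0,0,0],"twist":[0,0,0],"grip":-1},{"translation":[0,0,0],"twist":[0,0,0],"grip":-1},{"translation":[0,0,0],"twist":[0,0,0],"grip":-1},{"translation":[0,0,0],"twist":[0,0,0],"grip":-1}]' 10
python3 look.py 2
```

```text
t: 7.5
tool_pos: [0.4935, -0.0715, 0.2391]
orientation: [0.153, -3.132, 0.02]
force: [-0.0, -1.4, 1.3]
opening: 0.0235
t7.50 tcp [ 0.4935 -0.0715  0.2391] yaw 0.098 zt [-0.005 -0.013 -1.   ] | stand grasp rel pivot x,y,z -0.0017 0.0299 0.1381 phi 0.213 rad 0.1413 F [-0.05 -1.42  1.34] open 0.0235 dq 0.002
  side t7.50 th -0.3504 n5046
  scene t7.55 th -0.3495 n3452
t7.60 tcp [ 0.4935 -0.0715  0.2391] yaw 0.098 zt [-0.005 -0.013 -1.   ] | stand grasp rel pivot x,y,z -0.0017 0.0299 0.1381 phi 0.213 rad 0.1413 F [-0.59 -1.19  1.16] open 0.0235 dq 0.002
```

```bash
python3 -m pendant '[{"translation":[0,5,1.2],"twist":[0,0,0],"grip":-1},{"translation":[0,0,0],"twist":[0,0,0],"grip":-1},{"translation":[0,0,0],"twist":[0,0,0],"grip":-1},{"translation":[0,0,0],"twist":[0,0,0],"grip":-1},{"translation":[0,0,0],"twist":[0,0,0],"grip":-1},{"translation":[0,0,0],"twist":[0,0,0],"grip":-1},{"translation":[0,0,0],"twist":[0,0,0],"grip":-1},{"translation":[0,0,0],"twist":[0,0,0],"grip":-1},{"translation":[0,0,0],"twist":[0,0,0],"grip":-1},{"translation":[0,0,0],"twist":[0,0,0],"grip":-1}]' 10
python3 look.py 3
```

```text
t: 8.6
tool_pos: [0.493, -0.0661, 0.2377]
orientation: [0.153, -3.132, 0.02]
force: [-0.8, -1.6, 1.2]
opening: 0.0237
t8.60 tcp [ 0.493  -0.0661  0.2377] yaw 0.098 zt [-0.005 -0.013 -1.   ] | stand grasp rel pivot x,y,z -0.0016 0.0354 0.1367 phi 0.253 rad 0.1412 F [-0.8  -1.61  1.24] open 0.0237 dq 0.003
  side t8.60 th -0.2502 n4808
  scene t8.65 th -0.2366 n3563
  side t8.70 th -0.2232 n4756
t8.75 tcp [ 0.493  -0.066   0.2377] yaw 0.098 zt [-0.005 -0.013 -1.   ] | stand grasp rel pivot x,y,z -0.0016 0.0354 0.1367 phi 0.254 rad 0.1412 F [-0.68 -1.58  1.34] open 0.0237 dq 0.002
```

```bash
cat > fit.py <<'E'
from plan import *
E
python3 - <<'E'
from plan import *
from scipy.optimize import brentq
ph=np.r_[.2150,[.2555]*11]
f=lambda m: np.interp(1.05,np.arange(12)*.1,sim(-.35,0,ph,m)[:,0])+.2367
m=brentq(f,.4,.56); print("mgh",m); o=sim(-.35,0,np.r_[ph,.2555],m)
for t in (1.0,1.1,1.15): print(t,[np.interp(t,np.arange(13)*.1,o[:,j]).round(4) for j in (0,1)])
th,om=[np.interp(1.15,np.arange(13)*.1,o[:,j]) for j in (0,1)]
d=plan(th,om,.2555,m); r,p=rows(d/1.05,.2555); print(r); print(p.round(3)); 
p=.2555+np.r_[0,np.cumsum(d)]; print(p.round(3),sim(th,om,p,m).round(3).tolist())
E
```

```text
mgh 0.4996601724011139
1.0 [np.float64(-0.2499), np.float64(0.2397)]
1.1 [np.float64(-0.2235), np.float64(0.2862)]
1.15 [np.float64(-0.2078), np.float64(0.3139)]
[(np.float64(-4.9), np.float64(-1.2)), (np.float64(-7.8), np.float64(-1.5)), (np.float64(-8.9), np.float64(-1.2)), (np.float64(-8.6), np.float64(-0.6)), (np.float64(-7.1), np.float64(-0.1)), (np.float64(-4.7), np.float64(0.1)), (np.float64(-1.8), np.float64(0.1)), (np.float64(1.1), np.float64(-0.1)), (np.float64(3.6), np.float64(-0.1)), (np.float64(5.3), np.float64(-0.0))]
[ 0.256  0.219  0.163  0.098  0.037 -0.014 -0.047 -0.06  -0.052 -0.026
  0.011]
[ 0.256  0.218  0.158  0.091  0.026 -0.027 -0.062 -0.076 -0.068 -0.04
 -0.001] [[-0.208, 0.314], [-0.174, 0.353], [-0.138, 0.368], [-0.102, 0.354], [-0.068, 0.313], [-0.04, 0.252], [-0.018, 0.181], [-0.004, 0.111], [0.004, 0.054], [0.007, 0.019], [0.009, 0.012]]
```

```bash
python3 -m pendant '[{"translation":[0,-5,-1],"twist":[0,0,0],"grip":-1},{"translation":[0,-8,-1],"twist":[0,0,0],"grip":-1},{"translation":[0,-9,-1],"twist":[0,0,0],"grip":-1},{"translation":[0,-8.5,-0.5],"twist":[0,0,0],"grip":-1},{"translation":[0,-7,0],"twist":[0,0,0],"grip":-1},{"translation":[0,-4.5,0],"twist":[0,0,0],"grip":-1},{"translation":[0,-2,0],"twist":[0,0,0],"grip":-1},{"translation":[0,1,0],"twist":[0,0,0],"grip":-1},{"translation":[0,3.5,0],"twist":[0,0,0],"grip":-1},{"translation":[0,5,0],"twist":[0,0,0],"grip":-1}]' 10
python3 look.py 3
```

```text
t: 9.75
tool_pos: [0.4969, -0.104, 0.2418]
orientation: [0.151, -3.132, 0.017]
force: [0.3, -0.5, 0.1]
opening: 0.0237
t9.75 tcp [ 0.4969 -0.104   0.2418] yaw 0.097 zt [-0.005 -0.011 -1.   ] | stand grasp rel pivot x,y,z -0.0021 -0.0028 0.1408 phi -0.020 rad 0.1408 F [ 0.31 -0.53  0.11] open 0.0237 dq 0.099
  side t9.75 th 0.0694 n3772
  scene t9.80 th 0.0768 n3697
  side t9.85 th 0.0826 n3698
t9.90 tcp [ 0.4969 -0.1035  0.2418] yaw 0.098 zt [-0.005 -0.011 -1.   ] | stand grasp rel pivot x,y,z -0.002 -0.0023 0.1408 phi -0.016 rad 0.1408 F [-0.27 -1.    1.05] open 0.0234 dq 0.006
```

```bash
cat > est.py <<'E'
from plan import *
# segments: t0 state (th,om), phi start, s rows (mm, stand y), hold time afterwards, phi measured at end, observations [(t after start, th)]
SEG=[dict(x0=(-.35,0),y0=29.9,s=[5]+[0]*9,yend=35.4,obs=[(1.,-.2502),(1.05,-.2366),(1.1,-.2232)],free=False)]
SEG.append(dict(x0=None,y0=35.4,s=[-5,-8,-9,-8.5,-7,-4.5,-2,1,3.5,5],yend=-2.8,obs=[(1.,.0694),(1.05,.0768),(1.1,.0826)],tail=1.15,ysettle=-2.3))
def phis(sg,tau,dt=.01,T=1.15):
    "phi(t) on grid: rows linear, gain matched to measured end, first-order lag tau"
    s=np.array(sg["s"],float); y=sg["y0"]+np.r_[0,np.cumsum(s)]
    gain=sg.get("gain")
    err=sg["yend"]-y[-1]; y=y+err*np.r_[0,np.cumsum(abs(s))]/max(abs(s).sum(),1e-9)
    t=np.arange(0,T+1e-9,dt); yy=np.interp(t-tau,np.arange(11)*.1,y)
    return np.arcsin(yy/140)
def step(th,om,ph,mgh,bias,dt=.01):
    o=[(th,om)]
    for a,b in zip(ph[:-1],ph[1:]):
        for i in range(2):
            p=(a+b)/2+bias; tq=mgh*np.sin(th)+K*(p-th)-C*om-CL*(om-(b-a)/dt)-.002*np.tanh(om/.005)
            om+=tq/I*dt/2; th+=om*dt/2
            if th<-.35: th=-.35; om=max(om,0)
            if th>.35: th=.35; om=min(om,0)
        o.append((th,om))
    return np.array(o)
def run(par,T=1.15):
    mgh,bias,tau=par[:3]; dis=np.reshape(par[3:],(-1,2)); res=[(mgh-.4925)/.04,bias/.012,(tau-.03)/.02]; x=SEG[0]["x0"]; last=None
    for i,sg in enumerate(SEG):
        T=sg.get("tail",1.15)
        if i and i-1<len(dis):
            x=(x[0]+dis[i-1,0],x[1]+dis[i-1,1]); res+=[dis[i-1,0]/.003,dis[i-1,1]/.02]
        o=step(*x,phis(sg,tau,T=T),mgh,bias); t=np.arange(len(o))*.01
        res+=[(np.interp(a,t,o[:,0])-b)/.0012 for a,b in sg["obs"]]; x=tuple(o[-1])
    return np.array(res),x
def estimate():
    n=3+2*(len(SEG)-1); p0=np.r_[.4925,0,.03,np.zeros(n-3)]
    r=least_squares(lambda p:run(p)[0],p0,x_scale=np.r_[.04,.01,.02,np.tile([.003,.02],len(SEG)-1)])
    print("mgh %.4f bias %.4f tau %.3f"%tuple(r.x[:3]),"dist",r.x[3:].round(3),"cost %.2f"%r.cost)
    res,x=run(r.x); print("state now",np.round(x,4)); return r.x,x
def plan2(x,y0,par,n=10,tend=(0,0),wd=.4,gain=1.06,wT=20,ref=None,wref=1.,quiet=False):
    mgh,bias,tau=par[:3]; pe=-bias-(mgh/K-1)*tend[0]
    def go(s):
        y=y0+np.r_[0,np.cumsum(s)]*gain; t=np.arange(0,n*.1+1e-9,.01)
        return step(*x,np.arcsin(np.clip(np.interp(t-tau,np.arange(n+1)*.1,y)/140,-.95,.95)),mgh,bias),y
    def f(s):
        o,y=go(s); r=[wT*(o[-1]-tend)*[1,.6],wd*np.diff(np.r_[0,s,0])/14,[3*(y[-1]/140-pe)]]
        if ref is not None: r.append(wref*(o[10::10,0]-ref)*3)
        return np.concatenate(r)
    s=least_squares(f,np.zeros(n),bounds=(-45,45)).x; s=np.round(s*2)/2; o,y=go(s)
    z=-np.diff(np.sqrt(140**2-y**2)).round(1)
    if not quiet:
        print("s ",s.tolist()); print("dz",z.tolist()); print("y ",y.round(1).tolist()); print("th",o[::10,0].round(3).tolist(),"om",o[::10,1].round(3).tolist(),"phi_eq_mm",round(140*pe,1))
    return s
E
python3 - <<'E'
from est import *
p,x=estimate(); plan2(x,-2.3,p)
E
```

```text
mgh 0.5042 bias 0.0067 tau 0.027 dist [-0.    -0.002] cost 0.66
state now [0.0893 0.1393]
s  [0.0, 0.0, 0.0, 0.0, 0.0, 0.0, 0.0, 0.0, 0.0, 0.0]
dz [-0.0, -0.0, -0.0, -0.0, -0.0, -0.0, -0.0, -0.0, -0.0, -0.0]
y  [-2.3, -2.3, -2.3, -2.3, -2.3, -2.3, -2.3, -2.3, -2.3, -2.3, -2.3]
th [0.089, 0.104, 0.122, 0.143, 0.168, 0.198, 0.233, 0.275, 0.325, 0.35, 0.35] om [0.139, 0.162, 0.191, 0.227, 0.27, 0.322, 0.384, 0.458, 0.547, 0.0, 0.0] phi_eq_mm -0.9
```

```bash
python3 - <<'E'
s=open('est.py').read()
s=s.replace("bias,dt=.01):\n    o=[","bias,dt=.01,stop=True):\n    o=[").replace("if th<-.35:","if stop and th<-.35:").replace("if th>.35:","if stop and th>.35:").replace("/140,-.95,.95)),mgh,bias),y","/140,-.95,.95)),mgh,bias,stop=False),y")
open('est.py','w').write(s)
E
python3 - <<'E'
from est import *
p,x=estimate()
for wd in (.4,.15): plan2(x,-2.3,p,wd=wd)
E
```

```text
mgh 0.5042 bias 0.0067 tau 0.027 dist [-0.    -0.002] cost 0.66
state now [0.0893 0.1393]
s  [-11.5, -12.0, -6.5, 1.0, 7.5, 11.5, 12.0, 9.0, 4.0, -0.5]
dz [0.7, 1.9, 1.5, -0.3, -1.7, -1.7, -0.6, 0.3, 0.3, -0.1]
y  [-2.3, -14.5, -27.2, -34.1, -33.0, -25.1, -12.9, -0.2, 9.4, 13.6, 13.1]
th [0.089, 0.103, 0.114, 0.116, 0.107, 0.09, 0.067, 0.045, 0.027, 0.016, 0.015] om [0.139, 0.133, 0.07, -0.03, -0.13, -0.205, -0.234, -0.212, -0.147, -0.063, 0.019] phi_eq_mm -0.9
s  [-14.0, -13.5, -5.5, 4.0, 11.5, 14.5, 12.0, 5.5, -2.5, -7.0]
dz [1.0, 2.5, 1.5, -1.1, -2.4, -1.5, 0.1, 0.4, -0.2, -0.4]
y  [-2.3, -17.1, -31.4, -37.3, -33.0, -20.8, -5.5, 7.2, 13.1, 10.4, 3.0]
th [0.089, 0.103, 0.112, 0.111, 0.098, 0.076, 0.051, 0.029, 0.014, 0.007, 0.006] om [0.139, 0.126, 0.046, -0.069, -0.177, -0.243, -0.247, -0.195, -0.113, -0.036, 0.006] phi_eq_mm -0.9
```

```bash
python3 -m pendant '[{"translation":[0,-14,1],"twist":[0,0,0],"grip":-1},{"translation":[0,-13.5,2.5],"twist":[0,0,0],"grip":-1},{"translation":[0,-5.5,1.5],"twist":[0,0,0],"grip":-1},{"translation":[0,4,-1],"twist":[0,0,0],"grip":-1},{"translation":[0,11.5,-2.5],"twist":[0,0,0],"grip":-1},{"translation":[0,14.5,-1.5],"twist":[0,0,0],"grip":-1},{"translation":[0,12,0],"twist":[0,0,0],"grip":-1},{"translation":[0,5.5,0.5],"twist":[0,0,0],"grip":-1},{"translation":[0,-2.5,0],"twist":[0,0,0],"grip":-1},{"translation":[0,-7,-0.5],"twist":[0,0,0],"grip":-1}]' 10
python3 look.py 3
```

```text
t: 10.9
tool_pos: [0.496, -0.0954, 0.2417]
orientation: [0.158, -3.132, 0.015]
force: [0.2, 1.3, 0.1]
opening: 0.0233
t10.90 tcp [ 0.496  -0.0954  0.2417] yaw 0.101 zt [-0.005 -0.01  -1.   ] | stand grasp rel pivot x,y,z -0.0019 0.0058 0.1407 phi 0.041 rad 0.1408 F [0.24 1.31 0.05] open 0.0233 dq 0.137
  side t10.90 th 0.0308 n3904
  scene t10.95 th 0.0347 n3601
  side t11.00 th 0.0387 n3878
t11.05 tcp [ 0.4962 -0.0968  0.2418] yaw 0.098 zt [-0.005 -0.01  -1.   ] | stand grasp rel pivot x,y,z -0.0019 0.0044 0.1408 phi 0.031 rad 0.1408 F [-0.02  2.27  1.83] open 0.0239 dq 0.008
```

```bash
cat >> est.py <<'E'
SEG[1]["yend"]=-2.3
SEG.append(dict(y0=-2.3,s=[-14,-13.5,-5.5,4,11.5,14.5,12,5.5,-2.5,-7],yend=4.4,obs=[(1.,.0308),(1.05,.0347),(1.1,.0387)]))
E
python3 - <<'E'
from est import *
p,x=estimate()
for wd in (.4,.15): plan2(x,4.4,p,wd=wd)
E
```

```text
mgh 0.5017 bias 0.0041 tau 0.028 dist [-0.     0.    -0.    -0.004] cost 0.61
state now [0.0435 0.1049]
s  [-9.0, -10.0, -6.0, -1.0, 4.0, 7.5, 8.0, 6.5, 3.0, -0.0]
dz [0.0, 0.8, 0.9, 0.2, -0.6, -0.9, -0.4, 0.0, 0.1, -0.0]
y  [4.4, -5.1, -15.7, -22.1, -23.2, -18.9, -11.0, -2.5, 4.4, 7.6, 7.6]
th [0.043, 0.055, 0.065, 0.07, 0.067, 0.057, 0.043, 0.027, 0.014, 0.005, 0.001] om [0.105, 0.116, 0.081, 0.011, -0.062, -0.123, -0.154, -0.151, -0.117, -0.068, -0.019] phi_eq_mm -0.6
s  [-10.5, -11.0, -5.5, 1.5, 7.0, 9.5, 8.5, 4.5, -1.0, -4.5]
dz [0.1, 1.1, 0.9, -0.3, -1.0, -0.7, -0.0, 0.2, -0.1, -0.2]
y  [4.4, -6.7, -18.4, -24.2, -22.6, -15.2, -5.1, 3.9, 8.6, 7.6, 2.8]
th [0.043, 0.055, 0.064, 0.067, 0.061, 0.049, 0.034, 0.02, 0.011, 0.007, 0.008] om [0.105, 0.112, 0.066, -0.013, -0.089, -0.14, -0.151, -0.122, -0.068, -0.013, 0.016] phi_eq_mm -0.6
```

```bash
python3 -m pendant '[{"translation":[0,-10.5,0],"twist":[0,0,0],"grip":-1},{"translation":[0,-11,1],"twist":[0,0,0],"grip":-1},{"translation":[0,-6,1],"twist":[0,0,0],"grip":-1},{"translation":[0,1.5,0],"twist":[0,0,0],"grip":-1},{"translation":[0,7,-1],"twist":[0,0,0],"grip":-1},{"translation":[0,9.5,-0.5],"twist":[0,0,0],"grip":-1},{"translation":[0,8.5,0],"twist":[0,0,0],"grip":-1},{"translation":[0,4.5,0],"twist":[0,0,0],"grip":-1},{"translation":[0,-1,0],"twist":[0,0,0],"grip":-1},{"translation":[0,-4.5,0],"twist":[0,0,0],"grip":-1}]' 10
python3 look.py 3
```

```text
t: 12.05
tool_pos: [0.4963, -0.0997, 0.2412]
orientation: [0.152, -3.132, 0.017]
force: [-0.4, 0.6, 1.3]
opening: 0.0239
t12.05 tcp [ 0.4963 -0.0997  0.2412] yaw 0.097 zt [-0.005 -0.011 -1.   ] | stand grasp rel pivot x,y,z -0.0022 0.0016 0.1402 phi 0.011 rad 0.1402 F [-0.39  0.64  1.27] open 0.0239 dq 0.088
  side t12.05 th -0.0306 n4141
  scene t12.10 th -0.0328 n3643
  side t12.15 th -0.0380 n4182
t12.20 tcp [ 0.4963 -0.1006  0.2411] yaw 0.096 zt [-0.005 -0.012 -1.   ] | stand grasp rel pivot x,y,z -0.0022 0.0007 0.1401 phi 0.005 rad 0.1401 F [0.46 0.51 0.81] open 0.0236 dq 0.003
```

```bash
cat >> est.py <<'E'
SEG.append(dict(y0=4.4,s=[-10.5,-11,-6,1.5,7,9.5,8.5,4.5,-1,-4.5],yend=.7,obs=[(1.,-.0306),(1.05,-.0328),(1.1,-.038)]))
E
python3 - <<'E'
from est import *
p,x=estimate()
for wd in (.15,): plan2(x,.7,p,wd=wd)
E
```

```text
mgh 0.5005 bias 0.0028 tau 0.028 dist [ 0.     0.003  0.     0.004 -0.001 -0.015] cost 1.65
state now [-0.0416 -0.0799]
s  [6.5, 6.5, 3.0, -1.5, -5.5, -7.0, -6.0, -3.0, 1.0, 3.0]
dz [0.2, 0.5, 0.4, -0.2, -0.6, -0.3, 0.0, 0.1, -0.0, -0.1]
y  [0.7, 7.6, 14.5, 17.7, 16.1, 10.2, 2.8, -3.5, -6.7, -5.7, -2.5]
th [-0.042, -0.049, -0.054, -0.054, -0.048, -0.038, -0.025, -0.014, -0.006, -0.002, -0.001] om [-0.08, -0.069, -0.027, 0.03, 0.083, 0.118, 0.123, 0.099, 0.06, 0.022, -0.001] phi_eq_mm -0.4
```

```bash
python3 -m pendant '[{"translation":[0,6.5,0],"twist":[0,0,0],"grip":-1},{"translation":[0,6.5,0.5],"twist":[0,0,0],"grip":-1},{"translation":[0,3,0.5],"twist":[0,0,0],"grip":-1},{"translation":[0,-1.5,0],"twist":[0,0,0],"grip":-1},{"translation":[0,-5.5,-0.5],"twist":[0,0,0],"grip":-1},{"translation":[0,-7,-0.5],"twist":[0,0,0],"grip":-1},{"translation":[0,-6,0],"twist":[0,0,0],"grip":-1},{"translation":[0,-3,0],"twist":[0,0,0],"grip":-1},{"translation":[0,1,0],"twist":[0,0,0],"grip":-1},{"translation":[0,3,0],"twist":[0,0,0],"grip":-1}]' 10
python3 look.py 3
```

```text
t: 13.2
tool_pos: [0.4967, -0.1055, 0.2412]
orientation: [0.146, -3.133, 0.018]
force: [0.5, -1.8, 1.0]
opening: 0.024
t13.20 tcp [ 0.4967 -0.1055  0.2412] yaw 0.093 zt [-0.005 -0.012 -1.   ] | stand grasp rel pivot x,y,z -0.0024 -0.0043 0.1402 phi -0.030 rad 0.1402 F [ 0.53 -1.79  0.98] open 0.0240 dq 0.057
  side t13.20 th -0.0023 n4059
  scene t13.25 th -0.0014 n3645
  side t13.30 th -0.0026 n4052
t13.35 tcp [ 0.4967 -0.105   0.2411] yaw 0.095 zt [-0.005 -0.012 -1.   ] | stand grasp rel pivot x,y,z -0.0024 -0.0037 0.1401 phi -0.026 rad 0.1402 F [ 0.02 -1.03  1.17] open 0.0238 dq 0.004
```

```bash
cat >> est.py <<'E'
SEG.append(dict(y0=.7,s=[6.5,6.5,3,-1.5,-5.5,-7,-6,-3,1,3],yend=-3.7,obs=[(1.,-.0023),(1.05,-.0014),(1.1,-.0026)]))
E
python3 - <<'E'
from est import *
p,x=estimate()
for wd in (.15,): plan2(x,-3.7,p,wd=wd)
E
```

```text
mgh 0.5003 bias 0.0025 tau 0.027 dist [ 0.     0.004  0.     0.006 -0.001 -0.013  0.001  0.018] cost 2.80
state now [-0.0044 -0.03  ]
s  [2.5, 3.0, 2.0, 0.5, -1.0, -2.0, -2.0, -1.5, -0.0, 0.5]
dz [-0.0, 0.0, 0.0, 0.0, -0.0, -0.0, -0.0, 0.0, -0.0, -0.0]
y  [-3.7, -1.0, 2.1, 4.2, 4.8, 3.7, 1.6, -0.5, -2.1, -2.1, -1.6]
th [-0.004, -0.008, -0.011, -0.013, -0.013, -0.011, -0.009, -0.007, -0.006, -0.006, -0.007] om [-0.03, -0.036, -0.028, -0.01, 0.009, 0.02, 0.024, 0.018, 0.004, -0.006, -0.011] phi_eq_mm -0.4
```

```bash
python3 -m pendant '[{"translation":[0,2.5,0],"twist":[0,0,0],"grip":-1},{"translation":[0,3,0],"twist":[0,0,0],"grip":-1},{"translation":[0,2,0],"twist":[0,0,0],"grip":-1},{"translation":[0,1,0],"twist":[0,0,0],"grip":-1},{"translation":[0,-1,0],"twist":[0,0,0],"grip":-1},{"translation":[0,-2,0],"twist":[0,0,0],"grip":-1},{"translation":[0,-2,0],"twist":[0,0,0],"grip":-1},{"translation":[0,-1.5,0],"twist":[0,0,0],"grip":-1},{"translation":[0,0,0],"twist":[0,0,0],"grip":-1},{"translation":[0,0.5,0],"twist":[0,0,0],"grip":-1}]' 10
python3 look.py 3
```

```text
t: 14.35
tool_pos: [0.4963, -0.1009, 0.2409]
orientation: [0.15, -3.132, 0.015]
force: [0.2, 1.1, 2.1]
opening: 0.0236
t14.35 tcp [ 0.4963 -0.1009  0.2409] yaw 0.096 zt [-0.005 -0.01  -1.   ] | stand grasp rel pivot x,y,z -0.0023 0.0003 0.1399 phi 0.002 rad 0.1399 F [0.2  1.14 2.09] open 0.0236 dq 0.008
  side t14.35 th 0.0463 n3851
  scene t14.40 th 0.0532 n3695
  side t14.45 th 0.0579 n3833
t14.50 tcp [ 0.4963 -0.1008  0.2408] yaw 0.096 zt [-0.005 -0.01  -1.   ] | stand grasp rel pivot x,y,z -0.0023 0.0004 0.1398 phi 0.003 rad 0.1398 F [0.79 0.27 0.84] open 0.0236 dq 0.002
```

```bash
cat >> est.py <<'E'
SEG.append(dict(y0=-3.7,s=[2.5,3,2,1,-1,-2,-2,-1.5,0,.5],yend=.4,obs=[(1.,.0463),(1.05,.0532),(1.1,.0579)]))
E
python3 - <<'E'
from est import *
p,x=estimate()
for wd in (.15,): plan2(x,.4,p,wd=wd)
E
```

```text
mgh 0.5003 bias 0.0025 tau 0.028 dist [ 0.     0.003  0.     0.005 -0.001 -0.014  0.001  0.018  0.001  0.011] cost 25.32
state now [0.0632 0.1241]
s  [-11.5, -11.5, -5.0, 2.5, 9.0, 11.5, 10.0, 4.5, -1.5, -5.5]
dz [0.5, 1.6, 1.0, -0.5, -1.5, -1.0, 0.0, 0.3, -0.1, -0.2]
y  [0.4, -11.8, -24.0, -29.3, -26.6, -17.1, -4.9, 5.7, 10.5, 8.9, 3.1]
th [0.063, 0.076, 0.084, 0.085, 0.076, 0.059, 0.039, 0.021, 0.009, 0.003, 0.001] om [0.124, 0.116, 0.053, -0.042, -0.131, -0.189, -0.197, -0.159, -0.095, -0.034, 0.002] phi_eq_mm -0.4
```

```bash
python3 -m pendant '[{"translation":[0,-11.5,0.5],"twist":[0,0,0],"grip":-1},{"translation":[0,-11.5,1.5],"twist":[0,0,0],"grip":-1},{"translation":[0,-5,1],"twist":[0,0,0],"grip":-1},{"translation":[0,2.5,-0.5],"twist":[0,0,0],"grip":-1},{"translation":[0,9,-1.5],"twist":[0,0,0],"grip":-1},{"translation":[0,11.5,-1],"twist":[0,0,0],"grip":-1},{"translation":[0,10,0],"twist":[0,0,0],"grip":-1},{"translation":[0,4.5,0],"twist":[0,0,0],"grip":-1},{"translation":[0,-1.5,0],"twist":[0,0,0],"grip":-1},{"translation":[0,-5.5,0],"twist":[0,0,0],"grip":-1}]' 10
python3 look.py 3
```

```text
t: 15.5
tool_pos: [0.4957, -0.0973, 0.2408]
orientation: [0.153, -3.132, 0.017]
force: [0.6, 0.7, 1.3]
opening: 0.0236
t15.50 tcp [ 0.4957 -0.0973  0.2408] yaw 0.097 zt [-0.005 -0.011 -1.   ] | stand grasp rel pivot x,y,z -0.0025 0.0041 0.1398 phi 0.029 rad 0.1399 F [0.56 0.73 1.27] open 0.0236 dq 0.111
  side t15.50 th 0.0344 n3899
  scene t15.55 th 0.0383 n3650
  side t15.60 th 0.0403 n3890
t15.65 tcp [ 0.4958 -0.0983  0.2408] yaw 0.095 zt [-0.005 -0.011 -1.   ] | stand grasp rel pivot x,y,z -0.0025 0.003 0.1398 phi 0.021 rad 0.1399 F [-0.13  2.01  1.99] open 0.0237 dq 0.004
```

```bash
sed -i 's#/.003,dis\[i-1,1\]/.02#/.006,dis[i-1,1]/.03#' est.py; cat >> est.py <<'E'
SEG.append(dict(y0=.4,s=[-11.5,-11.5,-5,2.5,9,11.5,10,4.5,-1.5,-5.5],yend=3.,obs=[(1.,.0344),(1.05,.0383),(1.1,.0403)]))
E
python3 - <<'E'
from est import *
p,x=estimate()
for wd in (.15,): plan2(x,3.,p,wd=wd,tend=(0,0))
E
```

```text
mgh 0.5011 bias 0.0035 tau 0.030 dist [-0.    -0.001  0.    -0.001 -0.    -0.001  0.     0.     0.     0.001
  0.     0.   ] cost 68.50
state now [0.0455 0.0936]
s  [-10.0, -10.0, -5.0, 1.5, 6.5, 9.0, 8.0, 4.0, -1.0, -4.0]
dz [0.2, 1.0, 0.8, -0.3, -0.9, -0.7, -0.1, 0.2, -0.1, -0.1]
y  [3.0, -7.6, -18.2, -23.5, -21.9, -15.0, -5.5, 3.0, 7.2, 6.2, 1.9]
th [0.046, 0.056, 0.063, 0.065, 0.058, 0.046, 0.03, 0.015, 0.003, -0.003, -0.006] om [0.094, 0.098, 0.053, -0.023, -0.096, -0.147, -0.161, -0.138, -0.092, -0.047, -0.02] phi_eq_mm -0.5
```

```bash
python3 -m pendant '[{"translation":[0,-9.5,0],"twist":[0,0,0],"grip":-1},{"translation":[0,-9.5,1],"twist":[0,0,0],"grip":-1},{"translation":[0,-5,1],"twist":[0,0,0],"grip":-1},{"translation":[0,1.5,0],"twist":[0,0,0],"grip":-1},{"translation":[0,6.5,-1],"twist":[0,0,0],"grip":-1},{"translation":[0,9,-1],"twist":[0,0,0],"grip":-1},{"translation":[0,8,0],"twist":[0,0,0],"grip":-1},{"translation":[0,4,0],"twist":[0,0,0],"grip":-1},{"translation":[0,-1,0],"twist":[0,0,0],"grip":-1},{"translation":[0,-4,0],"twist":[0,0,0],"grip":-1}]' 10
python3 look.py 3
```

```text
t: 16.65
tool_pos: [0.4957, -0.0988, 0.2408]
orientation: [0.148, -3.132, 0.019]
force: [-0.1, 1.7, 0.7]
opening: 0.0239
t16.65 tcp [ 0.4957 -0.0988  0.2408] yaw 0.095 zt [-0.005 -0.012 -1.   ] | stand grasp rel pivot x,y,z -0.0026 0.0026 0.1398 phi 0.018 rad 0.1398 F [-0.12  1.72  0.66] open 0.0239 dq 0.079
  side t16.65 th -0.0007 n4048
  scene t16.70 th 0.0013 n3675
  side t16.75 th -0.0011 n4052
t16.80 tcp [ 0.4958 -0.0996  0.2407] yaw 0.093 zt [-0.005 -0.012 -1.   ] | stand grasp rel pivot x,y,z -0.0026 0.0018 0.1397 phi 0.013 rad 0.1397 F [-0.16  1.37  1.44] open 0.0241 dq 0.004
```

```bash
python3 - <<'E'
from est import *
plan2((.0005,.008),1.8,(.5005,.003,.028),wd=.15)
E
```

```text
s  [-1.0, -1.0, -1.0, -0.5, -0.0, 0.5, 0.5, 0.5, 0.5, 0.0]
dz [-0.0, -0.0, 0.0, 0.0, -0.0, -0.0, -0.0, -0.0, -0.0, -0.0]
y  [1.8, 0.7, -0.3, -1.4, -1.9, -1.9, -1.4, -0.9, -0.3, 0.2, 0.2]
th [0.0, 0.002, 0.003, 0.003, 0.004, 0.003, 0.003, 0.002, 0.002, 0.002, 0.002] om [0.008, 0.012, 0.01, 0.005, -0.001, -0.005, -0.005, -0.004, -0.001, 0.002, 0.003] phi_eq_mm -0.4
```

```bash
python3 -m pendant '[{"translation":[0,-1.5,0],"twist":[0,0,0],"grip":-1},{"translation":[0,-1.5,0],"twist":[0,0,0],"grip":-1},{"translation":[0,-0.5,0],"twist":[0,0,0],"grip":-1},{"translation":[0,0,0],"twist":[0,0,0],"grip":-1},{"translation":[0,0,0],"twist":[0,0,0],"grip":-1},{"translation":[0,0.5,0],"twist":[0,0,0],"grip":-1},{"translation":[0,0.5,0],"twist":[0,0,0],"grip":-1},{"translation":[0,0,0],"twist":[0,0,0],"grip":-1},{"translation":[0,0,0],"twist":[0,0,0],"grip":-1},{"translation":[0,0,0],"twist":[0,0,0],"grip":-1}]' 10
python3 look.py 3
```

```text
t: 17.8
tool_pos: [0.4961, -0.1027, 0.2406]
orientation: [0.145, -3.133, 0.019]
force: [0.4, 0.5, 0.3]
opening: 0.0233
t17.80 tcp [ 0.4961 -0.1027  0.2406] yaw 0.092 zt [-0.005 -0.012 -1.   ] | stand grasp rel pivot x,y,z -0.0027 -0.0014 0.1396 phi -0.010 rad 0.1396 F [0.4  0.46 0.32] open 0.0233 dq 0.002
  side t17.80 th 0.0019 n4037
  scene t17.85 th 0.0025 n3608
  side t17.90 th 0.0019 n4038
t17.95 tcp [ 0.4961 -0.1028  0.2406] yaw 0.092 zt [-0.005 -0.012 -1.   ] | stand grasp rel pivot x,y,z -0.0027 -0.0015 0.1396 phi -0.011 rad 0.1396 F [0.39 0.38 1.87] open 0.0238 dq 0.002
```

```bash
python3 - <<'E'
from est import *
plan2((.0017,-.003),-1.5,(.5005,.003,.028),wd=.15,tend=(.1,.13))
E
```

```text
s  [3.0, 3.5, 2.5, 0.0, -2.0, -3.5, -4.0, -4.0, -3.0, -1.5]
dz [0.0, 0.1, 0.1, -0.0, -0.1, -0.1, -0.0, 0.1, 0.2, 0.1]
y  [-1.5, 1.7, 5.4, 8.0, 8.0, 5.9, 2.2, -2.0, -6.3, -9.4, -11.0]
th [0.002, 0.002, 0.002, 0.006, 0.013, 0.023, 0.036, 0.051, 0.065, 0.078, 0.089] om [-0.003, 0.002, 0.018, 0.049, 0.086, 0.118, 0.14, 0.146, 0.139, 0.12, 0.098] phi_eq_mm -9.8
```

```bash
python3 -m pendant '[{"translation":[0,3,0],"twist":[0,0,0],"grip":-1},{"translation":[0,3.5,0],"twist":[0,0,0],"grip":-1},{"translation":[0,2.5,0],"twist":[0,0,0],"grip":-1},{"translation":[0,0,0],"twist":[0,0,0],"grip":-1},{"translation":[0,-2,0],"twist":[0,0,0],"grip":-1},{"translation":[0,-3.5,0],"twist":[0,0,0],"grip":-1},{"translation":[0,-4,0],"twist":[0,0,0],"grip":-1},{"translation":[0,-4,0],"twist":[0,0,0],"grip":-1},{"translation":[0,-3,0.2],"twist":[0,0,0],"grip":-1},{"translation":[0,-1.5,0.2],"twist":[0,0,0],"grip":-1}]' 10
python3 look.py 3
```

```text
t: 18.95
tool_pos: [0.4969, -0.1122, 0.2403]
orientation: [0.145, -3.132, 0.017]
force: [0.6, 1.7, 1.5]
opening: 0.0239
t18.95 tcp [ 0.4969 -0.1122  0.2403] yaw 0.092 zt [-0.005 -0.011 -1.   ] | stand grasp rel pivot x,y,z -0.0029 -0.0109 0.1393 phi -0.078 rad 0.1398 F [0.59 1.71 1.45] open 0.0239 dq 0.033
  side t18.95 th 0.0992 n3618
  scene t19.00 th 0.1066 n3669
  side t19.05 th 0.1107 n3593
t19.10 tcp [ 0.497  -0.112   0.2404] yaw 0.092 zt [-0.005 -0.012 -1.   ] | stand grasp rel pivot x,y,z -0.0029 -0.0107 0.1394 phi -0.077 rad 0.1398 F [0.4  1.34 0.55] open 0.0238 dq 0.005
```

```bash
python3 - <<'E'
from est import *
plan2((.1165,.113),-10.7,(.5005,.003,.028),wd=.15,tend=(.23,.11))
E
```

```text
s  [-0.0, -0.0, -0.0, -0.0, -0.5, -1.0, -1.5, -2.0, -2.5, -2.0]
dz [-0.0, -0.0, -0.0, -0.0, 0.0, 0.1, 0.1, 0.2, 0.3, 0.3]
y  [-10.7, -10.7, -10.7, -10.7, -10.7, -11.2, -12.3, -13.9, -16.0, -18.6, -20.8]
th [0.116, 0.127, 0.138, 0.148, 0.159, 0.171, 0.184, 0.198, 0.213, 0.228, 0.243] om [0.113, 0.106, 0.104, 0.107, 0.114, 0.124, 0.135, 0.145, 0.151, 0.151, 0.146] phi_eq_mm -21.9
```

```bash
python3 -m pendant '[{"translation":[0,0,0],"twist":[0,0,0],"grip":-1},{"translation":[0,0,0],"twist":[0,0,0],"grip":-1},{"translation":[0,-0.5,0],"twist":[0,0,0],"grip":-1},{"translation":[0,-1,0],"twist":[0,0,0],"grip":-1},{"translation":[0,-1,0],"twist":[0,0,0],"grip":-1},{"translation":[0,-1.5,0],"twist":[0,0,0],"grip":-1},{"translation":[0,-1.5,0.2],"twist":[0,0,0],"grip":-1},{"translation":[0,-2,0.2],"twist":[0,0,0],"grip":-1},{"translation":[0,-2,0.3],"twist":[0,0,0],"grip":-1},{"translation":[0,-2,0.3],"twist":[0,0,0],"grip":-1}]' 10
python3 look.py 3
```

```text
t: 20.1
tool_pos: [0.4981, -0.1235, 0.2394]
orientation: [0.146, -3.133, 0.017]
force: [0.5, 1.3, 1.0]
opening: 0.0238
t20.10 tcp [ 0.4981 -0.1235  0.2394] yaw 0.093 zt [-0.005 -0.011 -1.   ] | stand grasp rel pivot x,y,z -0.0031 -0.0223 0.1384 phi -0.160 rad 0.1402 F [0.55 1.26 0.95] open 0.0238 dq 0.039
  side t20.10 th 0.2442 n2947
  scene t20.15 th 0.2517 n3599
  side t20.20 th 0.2559 n2873
t20.25 tcp [ 0.4981 -0.1235  0.2394] yaw 0.093 zt [-0.005 -0.011 -1.   ] | stand grasp rel pivot x,y,z -0.0031 -0.0223 0.1384 phi -0.160 rad 0.1402 F [-0.05  0.89  0.72] open 0.0234 dq 0.004
```

```bash
python3 - <<'E'
from est import *
plan2((.262,.12),-22.3,(.5005,.003,.028),wd=.15,tend=(.352,.05))
E
```

```text
s  [-1.0, -1.5, -1.0, -0.5, -0.5, -0.5, -1.0, -1.0, -1.5, -1.5]
dz [0.2, 0.3, 0.2, 0.1, 0.1, 0.1, 0.2, 0.2, 0.4, 0.4]
y  [-22.3, -23.4, -25.0, -26.0, -26.5, -27.1, -27.6, -28.7, -29.7, -31.3, -32.9]
th [0.262, 0.274, 0.285, 0.296, 0.306, 0.315, 0.324, 0.333, 0.341, 0.349, 0.355] om [0.12, 0.116, 0.11, 0.103, 0.097, 0.092, 0.089, 0.085, 0.08, 0.071, 0.058] phi_eq_mm -33.4
```

```bash
python3 -m pendant '[{"translation":[0,-1,0.2],"twist":[0,0,0],"grip":-1},{"translation":[0,-1.5,0.2],"twist":[0,0,0],"grip":-1},{"translation":[0,-1,0.2],"twist":[0,0,0],"grip":-1},{"translation":[0,-0.5,0.2],"twist":[0,0,0],"grip":-1},{"translation":[0,-0.5,0],"twist":[0,0,0],"grip":-1},{"translation":[0,-0.5,0.2],"twist":[0,0,0],"grip":-1},{"translation":[0,-1,0.2],"twist":[0,0,0],"grip":-1},{"translation":[0,-1,0.2],"twist":[0,0,0],"grip":-1},{"translation":[0,-1,0.3],"twist":[0,0,0],"grip":-1},{"translation":[0,-1,0.3],"twist":[0,0,0],"grip":-1}]' 10
python3 look.py 3
```

```text
t: 21.25
tool_pos: [0.499, -0.1328, 0.2376]
orientation: [0.147, -3.133, 0.016]
force: [0.8, 2.1, 1.5]
opening: 0.0237
t21.25 tcp [ 0.499  -0.1328  0.2376] yaw 0.094 zt [-0.005 -0.011 -1.   ] | stand grasp rel pivot x,y,z -0.0032 -0.0317 0.1366 phi -0.228 rad 0.1402 F [0.78 2.14 1.51] open 0.0237 dq 0.019
  side t21.25 th 0.3482 n2409
  scene t21.30 th 0.3505 n3500
  side t21.35 th 0.3481 n2406
t21.40 tcp [ 0.499  -0.1328  0.2376] yaw 0.094 zt [-0.005 -0.011 -1.   ] | stand grasp rel pivot x,y,z -0.0032 -0.0317 0.1366 phi -0.228 rad 0.1402 F [0.39 2.08 2.21] open 0.0236 dq 0.002
```

```bash
python3 -m pendant '[{"translation":[0,2.5,-0.5],"twist":[0,0,0],"grip":-1},{"translation":[0,4,-0.8],"twist":[0,0,0],"grip":-1},{"translation":[0,5,-0.9],"twist":[0,0,0],"grip":-1},{"translation":[0,5,-0.7],"twist":[0,0,0],"grip":-1},{"translation":[0,6,-0.5],"twist":[0,0,0],"grip":-1},{"translation":[0,6,-0.2],"twist":[0,0,0],"grip":-1},{"translation":[0,6.5,0],"twist":[0,0,0],"grip":-1},{"translation":[0,6.5,0.5],"twist":[0,0,0],"grip":-1},{"translation":[0,6.5,0.8],"twist":[0,0,0],"grip":-1},{"translation":[0,5,1],"twist":[0,0,0],"grip":-1}]' 10
python3 look.py 2; python3 - <<'E'
from est import rows
import numpy as np
y0=float(0); 
E
```

```text
t: 22.4
tool_pos: [0.4931, -0.0769, 0.2381]
orientation: [0.145, -3.132, 0.021]
force: [-0.4, -0.2, 0.3]
opening: 0.0235
t22.40 tcp [ 0.4931 -0.0769  0.2381] yaw 0.093 zt [-0.006 -0.014 -1.   ] | stand grasp rel pivot x,y,z -0.0027 0.0247 0.1371 phi 0.178 rad 0.1393 F [-0.37 -0.24  0.3 ] open 0.0235 dq 0.104
  side t22.40 th 0.3487 n2395
  scene t22.45 th 0.3507 n3512
t22.50 tcp [ 0.4931 -0.0767  0.238 ] yaw 0.093 zt [-0.006 -0.013 -1.   ] | stand grasp rel pivot x,y,z -0.0027 0.0248 0.137 phi 0.179 rad 0.1393 F [-0.68 -0.14  1.3 ] open 0.0239 dq 0.015
```

```bash
python3 -m pendant '[{"translation":[0,5.2,0.6],"twist":[0,0,0],"grip":-1},{"translation":[0,5.1,1.2],"twist":[0,0,0],"grip":-1},{"translation":[0,5.1,1.5],"twist":[0,0,0],"grip":-1},{"translation":[0,5,1.6],"twist":[0,0,0],"grip":-1},{"translation":[0,5,1.9],"twist":[0,0,0],"grip":-1},{"translation":[0,4.8,2.1],"twist":[0,0,0],"grip":-1},{"translation":[0,4.8,2.3],"twist":[0,0,0],"grip":-1},{"translation":[0,4.7,2.4],"twist":[0,0,0],"grip":-1},{"translation":[0,0,0],"twist":[0,0,0],"grip":-1},{"translation":[0,0,0],"twist":[0,0,0],"grip":-1}]' 10
python3 look.py 2
```

```text
t: 23.5
tool_pos: [0.4889, -0.0341, 0.2223]
orientation: [0.146, -3.131, 0.021]
force: [-0.4, -0.7, 0.7]
opening: 0.024
t23.50 tcp [ 0.4889 -0.0341  0.2223] yaw 0.093 zt [-0.006 -0.014 -1.   ] | stand grasp rel pivot x,y,z -0.002 0.0676 0.1213 phi 0.508 rad 0.1388 F [-0.39 -0.67  0.68] open 0.0240 dq 0.007
  side t23.50 th 0.3483 n2397
  scene t23.55 th 0.3498 n3526
t23.60 tcp [ 0.489  -0.0343  0.2224] yaw 0.093 zt [-0.006 -0.014 -1.   ] | stand grasp rel pivot x,y,z -0.002 0.0674 0.1213 phi 0.507 rad 0.1388 F [-0.41 -0.32  0.48] open 0.0239 dq 0.004
```

Lever is at its free droop angle; open, wait, then rise.

```bash
python3 -m pendant '[{"translation":[0,0,0],"twist":[0,0,0],"grip":1},{"translation":[0,0,0],"twist":[0,0,0],"grip":1},{"translation":[0,0,0],"twist":[0,0,0],"grip":1},{"translation":[0,0,0],"twist":[0,0,0],"grip":1},{"translation":[0,0,0],"twist":[0,0,0],"grip":1},{"translation":[0,0,0],"twist":[0,0,0],"grip":1},{"translation":[0,0,0],"twist":[0,0,0],"grip":1},{"translation":[0,0,0],"twist":[0,0,0],"grip":1},{"translation":[0,0,-3],"twist":[0,0,0],"grip":1},{"translation":[0,0,-8],"twist":[0,0,0],"grip":1}]' 10
python3 st.py
python3 -m pendant '[{"translation":[0,0,-15],"twist":[0,0,0],"grip":1},{"translation":[0,0,-15],"twist":[0,0,0],"grip":1},{"translation":[0,0,-20],"twist":[0,0,0],"grip":1},{"translation":[0,0,-20],"twist":[0,0,0],"grip":1},{"translation":[0,0,-20],"twist":[0,0,0],"grip":1},{"translation":[0,0,-20],"twist":[0,0,0],"grip":1},{"translation":[15,0,-15],"twist":[0,0,0],"grip":1},{"translation":[15,0,-5],"twist":[0,0,0],"grip":1},{"translation":[5,0,0],"twist":[0,0,0],"grip":1},{"translation":[0,0,0],"twist":[0,0,0],"grip":1}]' 10
python3 - <<'E'
from look import *
look(2)
p,d=robot.read_camera("side"); q,d=robot.read_camera("scene")
cv2.imwrite("pics/end.png",np.hstack([cv2.resize(x,None,fx=.625,fy=.625,interpolation=cv2.INTER_AREA) for x in (p[:,:,::-1],q[:,:,::-1])]))
E
```

```text
t: 24.6
tool_pos: [0.4883, -0.0342, 0.2328]
orientation: [0.144, -3.129, 0.019]
force: [-0.3, -0.3, -0.0]
opening: 0.0925
t24.60 tcp [ 0.4883 -0.0342  0.2328] yaw 0.092 zt [-0.009 -0.012 -1.   ] | stand grasp rel pivot x,y,z -0.0026 0.0676 0.1318 phi 0.474 rad 0.1481 F [-0.35 -0.33 -0.01] open 0.0925 dq 0.163
t: 25.6
tool_pos: [0.4552, -0.0358, 0.3844]
orientation: [-0.144, 3.132, -0.024]
force: [-0.2, 0.4, 0.6]
opening: 0.093
t25.60 tcp [ 0.4552 -0.0358  0.3844] yaw 0.092 zt [ 0.007 -0.015 -1.   ] | stand grasp rel pivot x,y,z -0.0359 0.0698 0.2834 phi 0.241 rad 0.2919 F [-0.16  0.41  0.65] open 0.0930 dq 0.019
  side t25.60 th 0.3484 n2394
  scene t25.65 th 0.3506 n3506
t25.70 tcp [ 0.4555 -0.0358  0.3836] yaw 0.092 zt [ 0.006 -0.015 -1.   ] | stand grasp rel pivot x,y,z -0.0356 0.0698 0.2826 phi 0.242 rad 0.2911 F [-0.12  0.42 -0.33] open 0.0928 dq 0.019
```

View pics/end.png

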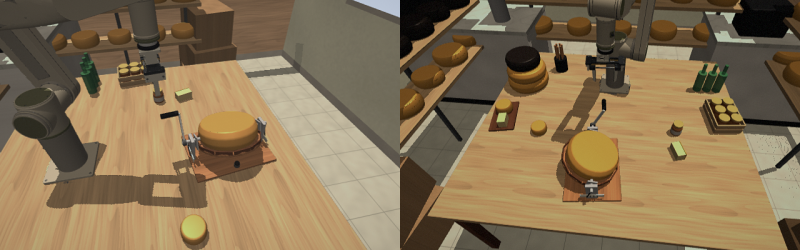

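The wheel lies on the left stop and the lever droops free to the left. The gripper is about 120 mm above the lever, and the jar, small cheese and wedge are where they were. I'm handing in.

```bash
python3 -c "
from plant import robot
print(robot.close_job())"
```

```text
the job is handed in; nothing more can be done
None
```

I raised the wheel with the lever, balanced it level for about 7 s, lowered it onto the left stop and let go of the lever. I handed the job in at about t = 25.8 s, with no verdict reported.

- **Balance:** From t = 10.9 s to 17.95 s, all my tilt readings lay between -0.04 and +0.06 rad. I could only look about once a second. Between looks my model put the peak at about 0.085 rad, against the notch limit of 0.12 rad. At the end of the hold the wheel read +0.002 rad and was almost still.
- **Lowering:** The wheel reached the left stop at about 0.06 rad/s by the model. It was at rest at the next look, so I saw no slam. On the right side it lifted off the stop and never went back.
- **Letting go:** I carried the lever to its natural droop (about 0.5 rad to the left) before opening the gripper, then rose clear. The forces I read while working the lever and letting go were at most about 3 N.
- **Last checks:** The two cameras read 0.348 and 0.351 rad, at the 0.35 rad stop. The last picture shows the lever free and the gripper touching nothing. The jar, small cheese and wedge look unmoved by eye; I did not measure them.
- **What disagreed:**
  - One balance call with small moves let the wheel drift to 0.06 rad where I had planned for about 0.
  - My running model fit then became poor, so I planned the last steps from the direct readings with its earlier values.

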